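# Refit the cellar controller's knob and hold it pressed

## Task

The black knob has come off the cellar's climate controller: pick it up, turn it so that its white pointer faces the red mark on the dial (the bore is D-shaped, like the spindle) and push it fully onto the brass spindle. Then press knob and spindle down together against the spring, as far as they go, and finish like that: still holding the knob in the gripper and pressing, without letting go. Do not bump the wine bottles or the tasting glass.

Things in the scene. Friction and masses are not known exactly. Their poses are not given: they have to be found in the camera images.
- knob: Loose black control knob, about 60 g, standing upright on the table. Origin at the centre of its underside, z up. Round hub 42 mm across, 18 mm high, with a bar grip on top and a white pointer line on its +x side. The bore opens in the underside: 15 mm deep, D-shaped, 17.6 mm across, its flat 3.8 mm from the axis on the +x (pointer) side, mouth chamfered 1.5 mm (0.6 mm at the flat).
- knob_bore_end (a point): Point on the knob's axis at the blind end of the bore, 15 mm above the knob's underside; axes as the knob's. It meets the spindle's tip when the knob is fully on.
- knob_grip (a point): Point on the knob's axis in the bar grip, 30 mm above the knob's underside; axes as the knob's. The bar is 40 mm long (along x), 12 mm thick (along y) and runs from 18 to 42 mm above the underside: grip it across its thickness, fingertips just above the hub.
- controller: White climate controller lying face up on the table, fixed: 120 mm along its x, 160 mm along its y, 55 mm high. Origin at the centre of its underside, z up. Display window along the -x side of its face.
- dial_plate: Round aluminium dial plate, 68 mm across and 2 mm thick, fixed on the controller's face. Origin at the centre of its underside, z up, on the spindle's axis. Its +x points to the short red mark on its rim; the spindle's flat is on this same side. Black ticks all round elsewhere.
- spindle_tip (a point): Centre of the tip of the brass spindle, 24 mm above the dial plate's underside (22 mm above its face); axes as the dial plate's. The spindle is 16 mm thick with one flat, 3 mm from the axis, on the +x side; tip chamfered. In the bore it has 0.8 mm play all round and about 0.2 rad in angle. It does not turn; it only slides down.
- spindle (a joint): How far the spindle is pressed down, 0 to 0.005 m. A spring returns it: 3 N to start it, 9 N fully down. With the knob fully on and the spindle up, the knob's underside is 7 mm above the plate; with the spindle fully down, 2 mm.
- wine_bottle_1: Dark wine bottle, 74 mm across, 321 mm tall, at the back of the table; origin at the centre of its underside. Do not bump.
- wine_bottle_2: As wine_bottle_1.
- wine_bottle_3: As wine_bottle_1.
- tasting_glass: Stemmed clear tasting glass, 65 mm across, 155 mm tall, at the left; origin at the centre of its foot. Do not bump.
Mind the look-alikes: they are no part of the job. There is more than one size of the knob; the one meant has the size given above.

How it is judged:
By the outcome, as a careful person would: the job done as asked, in the order asked, and still so for the second after the job is handed in, while the arm keeps its last pose, push and grip.
It also fails if it takes over 42 s, if anything falls off the work surface, if the arm or the gripper's body presses on something with over 40 N, if the wrist force passes 120 N, or if a joint passes its speed limit or range.

## Robot

A 6-joint arm with a two-finger parallel gripper is mounted at the origin on the work surface; the furniture and walls round the work are solid. World frame = base frame: x ahead of the robot, y to its left, z up, the work surface at z = 0. Lengths are in m, angles in rad, forces in N, time in s.
With the tool pointing down it reaches from about 0.275 to 0.75 m from the base axis. Payload 10.2 kg.
Tool frame: the origin (TCP) lies midway between the tips of the shut fingers; the grasp point (between the pads) lies 19 mm behind it (env.hold_point_z is the distance from the TCP to the grasp point, in m); z points along the fingers, y is the line along which they close (so a half turn about z gives the same grasp; the last joint's range is limited). The gripper opens to 85 mm and grips with 20 to 120 N. Pads are 22 mm wide; open, the fingers measure 114 mm over their backs; the gripper's body (76 mm by 85 mm) begins 54 mm behind the grasp point. The pads swing forward as they close: fully open they stand 13 mm farther back than shut.
Start: joints at [-1.544, 0.313, 1.498, -0, 1.331, -0.223], TCP at [0.13, -0.509, 0.211] pointing down, gripper open.
Joint ranges: [-2.94, 2.94], [-0.97, 2.17], [0.19, 2.56], [-1.23, 4.37], [0.02, 3.11], [-2.88, 2.88]. Speed limits (rad/s): [2.39, 2.39, 3.01, 3.14, 3.14, 3.14].

## Interface

Orientations are given as a unit quaternion [x, y, z, w].
In Python, from bench import env, kinematics, monitor, eyes, job gives the robot as it stands. The module is installed in compiled form; this text tells all that it offers. Calls block until the motion is done:
- env.reach(position, orientation): joint-space move of the TCP to a pose.
- env.movel(position, velocity=0.15, frame=None, guard=None): straight line of the TCP; frame=None keeps the orientation; velocity is the mean speed in m/s. With guard (N) it stops when the force on the tool has changed by that much, and returns True; else False.
- env.set_joints(angles): joint-space move.
- env.release() and env.close_gripper(effort=None): open the fingers fully, or close them until they stop; effort is the grip in N (None keeps the last).
- env.hold(seconds).
- kinematics.ik(position, orientation): joint angles nearest the present ones, or None.
- monitor.sense(): the state.
- eyes.grab_frame(name): name is "side" or "top" or "wrist"; returns a dict with "frame" (480x640x3 uint8, red, green, blue), "mtx" (3x3 intrinsics, pixels), "view" (4x4, takes a point from world to camera coordinates). Camera axes: x right, y down, z forward; pixel columns grow to the right and rows downward; lengths in m; the calibration is good to about 2 mm. A picture is of the moment at which its call begins. There is no depth.
A pose or a line that the arm cannot do raises env.MotionError and nothing moves.
- job.hand_in(): hands the job in; it is judged then, once.
The state is a dict: "clock": time; "joints": joint angles; "qvel": joint speeds; "joint_efforts": joint torques, N m; "position": TCP position; "ee_rot": TCP orientation; "contact_force": force on the tool from outside, world axes, zero at the start; "ft_torque": the same for the moment, N m; "finger_gap": opening from 0.0 (shut) to 1.0 (fully open); "gripper_force": force on a finger pad.
Only numpy, scipy, OpenCV 4.12 (cv2) and the standard library are available. Lean on these libraries where they do the work, as an engineer would, in place of code of your own. Each camera call takes 0.05 s, during which the arm holds its last target. There are 200 camera calls.

## Working session

There is one attempt and no reset: what is moved stays moved. The work goes in short steps, each a Python script; the robot and the scene stay as the last script left them, time stands still between calls to the robot, and variables do not carry over. Pictures are saved under pics/ and viewed, at most 10 in all, crops included, and the job is handed in when it is done.

```bash
mkdir -p pics; cat > h.py <<'E'
import numpy as np, cv2
from bench import env, kinematics, monitor, eyes, job
def ray(c,uv):
    V=np.array(c["view"]);R,t=V[:3,:3],V[:3,3];o=-R.T@t
    d=R.T@np.linalg.solve(np.array(c["mtx"]),[*uv,1.]);return o,d
def at_z(c,uv,z):
    o,d=ray(c,uv);return o+d*(z-o[2])/d[2]
def proj(c,p):
    V=np.array(c["view"]);q=np.array(c["mtx"])@(V[:3,:3]@np.array(p)+V[:3,3]);return q[:2]/q[2]
def shot(name,f):
    c=eyes.grab_frame(name);cv2.imwrite(f"pics/{f}.png",c["frame"][:,:,::-1]);np.savez(f"pics/{f}.npz",mtx=c["mtx"],view=c["view"],frame=c["frame"]);return c
E
python3 - <<'E'
from h import *
for n in("top","side"):
    c=shot(n,n+"1");print(n,ray(c,(320,240)),np.array(c["mtx"])[0,0])
s=monitor.sense();print(s)
E
```

```text
top (array([0.43684279, 0.10627924, 1.13577495]), array([ 0.14736046,  0.03285018, -0.98857232])) 536.4760400825139
side (array([0.18488913, 1.26798762, 0.66541783]), array([ 0.29490512, -0.85308028, -0.43054756])) 606.815164899799
{'clock': 0.1, 'joints': array([-1.54441784e+00,  3.13391237e-01,  1.49830693e+00, -1.91175564e-05,
        1.33100036e+00, -2.23388425e-01]), 'qvel': array([-0.0012281 , -0.00077637, -0.00157109,  0.00103065,  0.00053335,
       -0.00113133]), 'joint_efforts': array([ 1.52441182e-03, -4.12902260e+01, -2.60141623e+01, -2.15539794e-04,
        3.10913601e-03,  2.32430352e-05]), 'position': array([ 0.12975125, -0.50847405,  0.21081415]), 'ee_rot': array([ 9.92211755e-01,  1.24561338e-01,  4.51399359e-05, -5.51168981e-04]), 'contact_force': array([0.07697577, 1.07359651, 0.01661839]), 'ft_torque': array([ 0.02812788, -0.02564129,  0.03598507]), 'gripper_force': 0.0, 'finger_gap': 0.998757220629207}
```

View pics/top1.png

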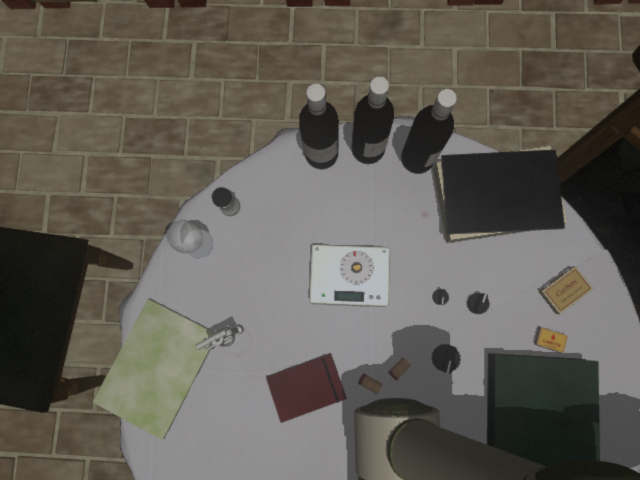

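View pics/side1.png

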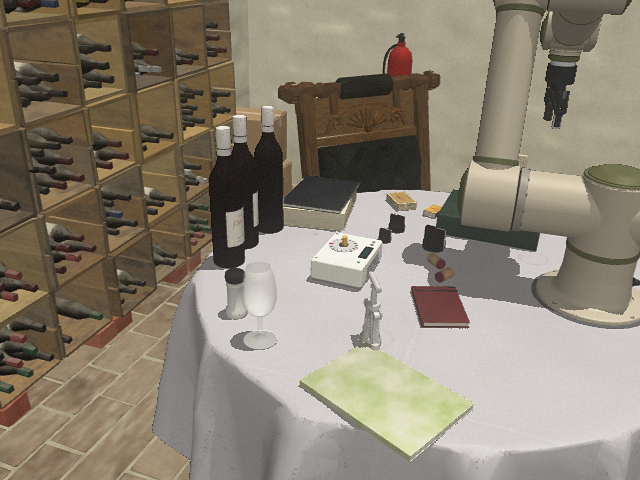

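The top view shows three knobs, at about (441,296), (478,302) and (446,357). The dial is at (357,267) with its red mark near (355,253). The bottles are behind it, and the glass is on the left at (185,237). I'll enlarge the region to compare sizes.

```bash
python3 - <<'E'
from h import *
c=np.load("pics/top1.npz")
f=c["frame"][:,:,::-1]
a=cv2.resize(f[280:380,420:500],None,fx=6,fy=6,interpolation=cv2.INTER_CUBIC)
b=cv2.resize(f[240:310,305:395],None,fx=6,fy=6,interpolation=cv2.INTER_CUBIC)
b=cv2.resize(b,(320,249)); 
a=cv2.convertScaleAbs(a,alpha=2.2)
o=np.zeros((600,800,3),np.uint8);o[:,:480]=a;o[:249,480:]=b
cv2.imwrite("pics/crop1.png",o)
for uv in((441,296),(478,302),(446,357)):
    p=at_z(c,uv,.03);print(uv,p,np.linalg.norm(p[:2]), "mm/px",1000*np.linalg.norm(at_z(c,(uv[0]+1,uv[1]),.018)-at_z(c,uv,.018)))
print(at_z(c,(357,267),.079),at_z(c,(354.5,253),.057))
E
```

```text
(441, 296) [ 0.48656671 -0.10473157  0.03      ] 0.49771062592063914 mm/px 2.051627863475419
(478, 302) [ 0.47475076 -0.17923711  0.03      ] 0.5074585984873308 mm/px 2.041083198243398
(446, 357) [ 0.36486521 -0.11133813  0.03      ] 0.3814745115088487 mm/px 2.0163165659714015
[0.54061081 0.06797743 0.079     ] [0.57117385 0.07211839 0.057     ]
```

View pics/crop1.png

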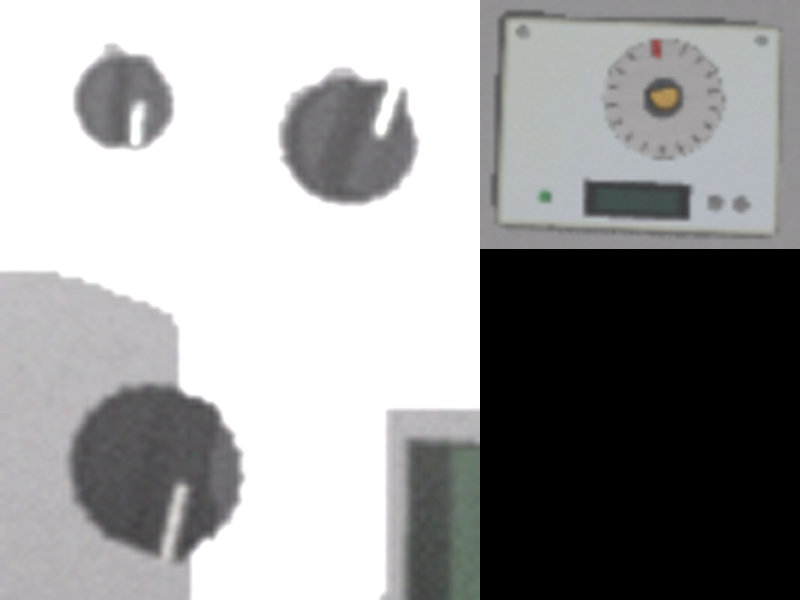

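The middle-size knob at (478,302) is about 22 px × 2.04 = 42–45 mm across, so it's the one meant. The other two come to about 33 mm and 57 mm. Its pointer faces up and to the right in the image. The dial's red mark is at about (354,253). Next I'll take close wrist views of both.

```bash
cat >> h.py <<'E'
from scipy.spatial.transform import Rotation as Ro
def down(psi): return (Ro.from_euler("z",psi)*Ro.from_euler("x",np.pi)).as_quat()
E
python3 - <<'E'
from h import *
psi=-0.35
for n,p,q in(("wd",[.49,.068,.27],0.1),("wk",[.43,-.179,.24],psi)):
    env.reach(p,down(q)); c=shot("wrist",n); s=monitor.sense()
    print(n,s["clock"],s["position"],s["joints"].round(2),ray(c,(320,240))[0], proj(c,[.475,-.179,.03]),proj(c,[.5406,.068,.079]))
f=[np.load(f"pics/{n}.npz")["frame"][:,:,::-1] for n in("wk","wd")]
cv2.imwrite("pics/both.png",cv2.resize(np.vstack(f),None,fx=.625,fy=.625,interpolation=cv2.INTER_AREA))
E
```

```text
wd 2.575 [0.49010338 0.06739861 0.26990065] [-0.1   0.21  1.48 -0.    1.45  1.37] [0.55823439 0.07391421 0.43352518] [526.23542792 236.23769214] [321.60920868 159.70514787]
wk 3.625 [ 0.43048883 -0.17812969  0.24022797] [-0.64  0.16  1.62  0.    1.37  1.27] [ 0.49462424 -0.20198155  0.40387984] [302.92285441 167.06403054] [ 21.52626461 196.48513364]
```

View pics/both.png

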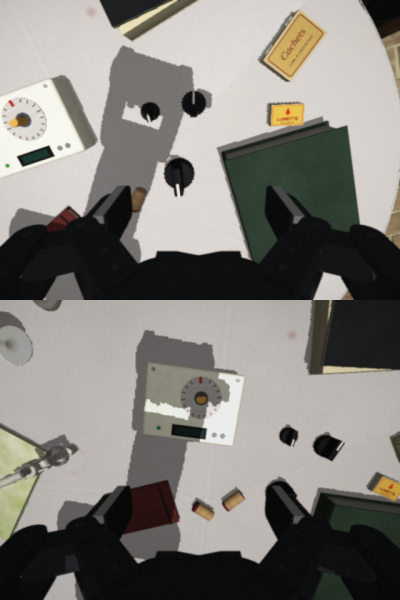

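In the wrist views the knob is near (309,165) with its pointer straight up. The dial is near (322,155) with the red mark at the top. I'll zoom in on both.

```bash
python3 - <<'E'
from h import *
k=np.load("pics/wk.npz")["frame"][125:205,265:355,::-1];d=np.load("pics/wd.npz")["frame"][105:205,272:372,::-1]
o=np.zeros((400,800,3),np.uint8)
o[:320,:360]=cv2.convertScaleAbs(cv2.resize(k,None,fx=4,fy=4,interpolation=cv2.INTER_CUBIC),alpha=1.6)
o[:,400:]=cv2.resize(d,None,fx=4,fy=4,interpolation=cv2.INTER_CUBIC)
cv2.imwrite("pics/crop2.png",o)
E
```

```text
(no output)
```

View pics/crop2.png

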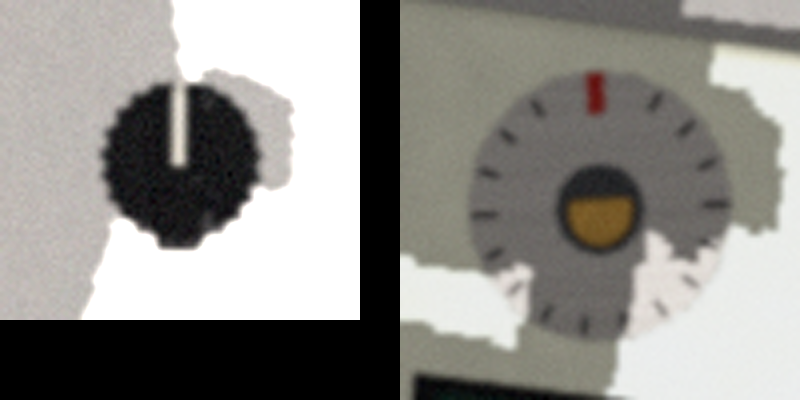

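```bash
cat >> h.py <<'E'
from scipy.optimize import minimize
def ring(r,z,n=60):
    a=np.linspace(0,2*np.pi,n);return np.c_[r*np.cos(a),r*np.sin(a),0*a+z]
def fill(c,parts,T,S=4):
    m=np.zeros((480*S,640*S),np.uint8);x,y,w=T;R=Ro.from_euler("z",w).as_matrix()
    for P in parts:
        uv=np.array([proj(c,R@p+[x,y,0]) for p in P])
        h=cv2.convexHull(((uv+.5)*S*16).round().astype(np.int32)) ; cv2.fillPoly(m,[h],255,shift=4)
    return cv2.resize(m,(640,480),interpolation=cv2.INTER_AREA)/255.
def fit(c,mask,parts,T0,free=(0,1),ign=None):
    ok=1. if ign is None else 1.-ign
    def cost(v):
        T=np.array(T0,float);T[list(free)]+=np.array(v)*.004*np.array([1,1,20])[list(free)]
        return (np.abs(fill(c,parts,T)-mask)*ok).sum()
    s=np.vstack([np.zeros(len(free)),np.eye(len(free))])
    r=minimize(cost,np.zeros(len(free)),method="Nelder-Mead",options=dict(initial_simplex=s,xatol=.005,fatol=.01))
    T=np.array(T0,float);T[list(free)]+=r.x*.004*np.array([1,1,20])[list(free)];return T,r.fun,mask.sum()
def bbox(uv,r=38):
    m=np.zeros((480,640));u,v=np.round(uv).astype(int);m[max(v-r,0):v+r,max(u-r,0):u+r]=1;return m
BAR=np.array([[a,b,z] for a in(-.02,.02) for b in(-.006,.006) for z in(.018,.042)])
KNOB=[np.vstack([ring(.021,0),ring(.021,.018)]),BAR]
def biggest(m):
    n,l,s,_=cv2.connectedComponentsWithStats(m.astype(np.uint8));return l==1+np.argmax(s[1:,4])
def yaw_line(c,m,z):
    v,u=np.nonzero(m);P=np.array([at_z(c,(a,b),z)[:2] for a,b in zip(u,v)])
    g=P.mean(0);d=np.linalg.svd(P-g)[2][0];return g,d,len(P),np.linalg.norm(np.ptp(P,axis=0))
def knob(c,T0):
    f=c["frame"].astype(int);B=bbox(proj(c,[*T0[:2],.02]))
    # white pointer: bright within the hub's silhouette
    k=biggest((f.max(2)<75)*B); h=cv2.morphologyEx(k.astype(np.uint8),cv2.MORPH_CLOSE,np.ones((9,9)))
    w=biggest((h>0)&(f.min(2)>90))
    g,d,n,L=yaw_line(c,w,.042)
    T=np.array(T0,float);d=d*np.sign(d@[np.cos(T[2]),np.sin(T[2])]);T[2]=np.arctan2(d[1],d[0])
    m=(h>0).astype(float)
    T,e,a=fit(c,m,KNOB,T);rel=g-T[:2]
    return T,dict(err=e,area=a,ptr=n,ptrL=L,rel=Ro.from_euler("z",-T[2]).as_matrix()[:2,:2]@rel)
def dial(c,T0):
    f=c["frame"].astype(int);B=bbox(proj(c,[*T0[:2],.057]))
    r,g,b=f[...,0],f[...,1],f[...,2]
    red=biggest((r>g+50)&(g<b+25)&(B>0)&(r>90)); br=biggest((r>b+50)&(g>b+25)&(B>0))
    v,u=np.nonzero(red);p=at_z(c,(u.mean(),v.mean()),.057)[:2]
    D=ring(.008,0);D[:,0]=np.minimum(D[:,0],.003);P=[np.vstack([D+[0,0,.065],(D*[.95,.95,1])+[0,0,.079]])]
    T=np.array(T0,float)
    for _ in range(3):
        T,e,a=fit(c,br.astype(float),P,T);d=p-T[:2];T[2]=np.arctan2(d[1],d[0])
    return T,dict(err=e,area=a,redr=np.linalg.norm(d),rednp=len(u))
E
python3 - <<'E'
from h import *
k=dict(np.load("pics/wk.npz"));d=dict(np.load("pics/wd.npz"))
print(knob(k,[.475,-.179,-.3]));print(dial(d,[.541,.068,.1]))
t=dict(np.load("pics/top1.npz"))
f=d["frame"].astype(int)
# plate centre from tick marks/rim: grey plate edge check
for px in((322-.4,156.1),):print(at_z(d,px,.057))
E
```

```text
(array([ 0.47414734, -0.18561096, -0.3758586 ]), {'err': np.float64(91.65882352941176), 'area': np.float64(1221.0), 'ptr': 59, 'ptrL': np.float64(0.01963162594453526), 'rel': array([0.01039062, 0.00014134])})
(array([0.54225481, 0.06825789, 0.13431272]), {'err': np.float64(19.19607843137255), 'area': np.float64(143.0), 'redr': np.float64(0.028343471302989028), 'rednp': 31})
[0.54309071 0.06800934 0.057     ]
```

```bash
python3 - <<'E'
from h import *
T=np.array([.47415,-.18561,-.376]);q=down(T[2])
env.reach([*T[:2],.09],q)
env.movel([*T[:2],.021],.1); env.close_gripper(30)
s=monitor.sense();print(s["clock"],s["position"],s["finger_gap"],s["gripper_force"],s["contact_force"],Ro.from_quat(s["ee_rot"]).as_euler("xyz"))
np.save("grip.npy",[*s["position"],T[2]])
env.release();env.movel([*T[:2],.12],.2)
h=T[:2]-.052*np.array([np.cos(T[2]),np.sin(T[2])])
env.reach([*h,.23],q);env.hold(.2);c=shot("wrist","wk2");s=monitor.sense()
K,i=knob(c,T);print(K,i,s["clock"],s["position"],proj(c,[*K[:2],.018]))
f=c["frame"][120:220,260:380,::-1]
cv2.imwrite("pics/crop3.png",cv2.resize(f,None,fx=4,fy=4))
E
```

```text
5.8333 [ 0.47413032 -0.1856615   0.02109685] 0.11503016455454587 29.294213354587555 [-0.49296178 -0.07065218  2.56982044] [ 3.14150349e+00  8.30434123e-06 -3.76045148e-01]
[ 0.47345157 -0.18563921 -0.37861623] {'err': np.float64(102.82745098039216), 'area': np.float64(1314.0), 'ptr': 107, 'ptrL': np.float64(0.020754071725934797), 'rel': array([ 0.01035845, -0.00014848])} 8.0 [ 0.42567013 -0.16643208  0.22876204] [317.70863904 156.92326332]
```

View pics/crop3.png

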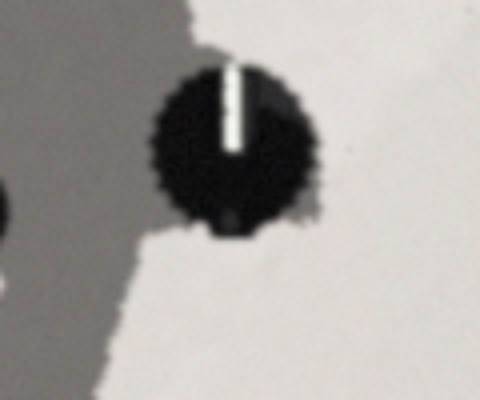

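The knob's measured position matches the grip pose within 0.7 mm, and the pointer is aligned with the tool's x axis: at (232,65–150) in the crop, straight up. I'll regrip it, lift, and re-measure the dial.

```bash
python3 - <<'E'
from h import *
g=np.load("grip.npy");q=down(g[3])
env.reach([*g[:2],.09],q);env.movel(g[:3],.1);env.close_gripper(60)
s=monitor.sense();print(s["clock"],s["position"],s["gripper_force"],s["finger_gap"]);np.save("grip2.npy",[*s["position"],g[3]])
env.movel([*g[:2],.2],.2)
D=np.array([.54225,.06826,.134]);h=D[:2]-.052*np.array([np.cos(D[2]),np.sin(D[2])])
env.reach([*h,.27],down(D[2]));env.hold(.3);c=shot("wrist","wd2");s=monitor.sense()
print(s["clock"],s["position"],s["contact_force"],s["finger_gap"])
T,i=dial(c,D);print(T,i)
# plate rim: radial brightness edge, least-squares circle in the z=.057 plane
im=cv2.cvtColor(c["frame"],cv2.COLOR_RGB2GRAY)
u=proj(c,[*T[:2],.057]);print(u,[at_z(c,(u[0],u[1]),.057)])
f=c["frame"][:,:,::-1];x,y=np.round(u).astype(int)
o=np.zeros((400,800,3),np.uint8)
o[:,:400]=cv2.resize(f[y-50:y+50,x-50:x+50],None,fx=4,fy=4,interpolation=cv2.INTER_CUBIC)
fm=cv2.resize(f[y-50:y+50,x-50:x+50],None,fx=4,fy=4,interpolation=cv2.INTER_CUBIC)
R=Ro.from_euler("z",T[2]).as_matrix()
for r,z in((.034,.057),(.008,.079)):
    P=np.array([proj(c,R@p+[T[0],T[1],0]) for p in ring(r,z)]);cv2.polylines(fm,[((P-[x-50,y-50]+.5)*4).astype(np.int32)],True,(0,255,0),1)
for p in(at_z(c,u,.057),):pass
P=np.array([proj(c,R@np.array(p)+[T[0],T[1],0]) for p in([0,0,.057],[.034,0,.057])]);cv2.polylines(fm,[((P-[x-50,y-50]+.5)*4).astype(np.int32)],False,(255,0,0),1)
o[:,400:]=fm;cv2.imwrite("pics/crop4.png",o)
E
```

```text
10.2417 [ 0.47417868 -0.18570787  0.02128914] 58.849859833717346 0.07853534447848089
12.6417 [0.49077607 0.06081143 0.26980987] [ 0.07643071 -0.17467948 -0.35785379] 0.07725525080682097
[0.54223091 0.06827099 0.12980082] {'err': np.float64(13.152941176470588), 'area': np.float64(156.0), 'redr': np.float64(0.028672868741037087), 'rednp': 38}
[316.36934942 156.85013251] [array([0.54223091, 0.06827099, 0.057     ])]
```

View pics/crop4.png

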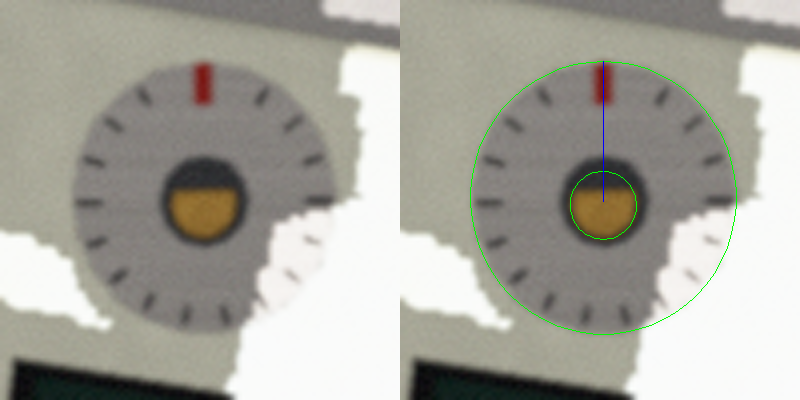

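The overlaid rim, tip circle and red-mark line all match the picture. The dial is at (0.5422, 0.0683) with yaw 0.130. Now the guarded insertion.

```bash
python3 - <<'E'
from h import *
g=np.load("grip2.npy");K=np.array([.47345,-.18564,-.3786]);D=np.array([.54223,.06827,.1298])
off=Ro.from_euler("z",D[2]-K[2]).as_matrix()[:2,:2]@(g[:2]-K[:2]);P=D[:2]+off;psi=D[2]+g[3]-K[2]
np.save("ins.npy",[*P,psi]);print(P,psi)
env.reach([*P,.125],down(psi));env.movel([*P,.108],.05);env.hold(.2)
s=monitor.sense();f0=s["contact_force"];print(s["clock"],s["position"],f0)
for z in(.096,.090,.0865):
    r=env.movel([*P,z],.03,guard=4);s=monitor.sense();print(r,s["clock"],s["position"],s["contact_force"]-f0,s["ft_torque"])
    if r:break
E
```

```text
[0.54289956 0.06856542] 0.1324
14.0 [0.54305207 0.06854917 0.10825314] [ 0.13868104 -0.54481531 -0.24839633]
False 14.55 [0.54287834 0.06856788 0.09591047] [-0.38674705  1.22847593  0.79777372] [-0.01703441  0.00250957 -0.03957531]
False 14.9 [0.54279669 0.06857683 0.08980323] [ 0.74830076 -0.01600377  0.08310569] [ 0.03667943 -0.01075353  0.0443509 ]
False 15.1667 [0.54279648 0.06856214 0.08630892] [ 0.77437493  0.32266098 -0.32349406] [-0.04086481  0.01437252 -0.00979898]
```

The knob went onto the spindle with no resistance. Next I press against the spring.

```bash
python3 - <<'E'
from h import *
P=np.load("ins.npy")[:2]
for z in(.0845,.083,.0815,.0805,.0798,.0792,.0786):
    r=env.movel([*P,z],.02,guard=14);env.hold(.15);s=monitor.sense();F=s["contact_force"]
    print(z,r,round(s["clock"],2),s["position"].round(5),F.round(2),round(s["finger_gap"],4))
    if r or F[2]>17:break
E
```

```text
0.0845 False 15.57 [0.54315 0.06854 0.0848 ] [0.   0.67 2.64] 0.0742
0.083 False 15.97 [0.54309 0.06853 0.08319] [-0.09  0.78  5.54] 0.078
0.0815 False 16.37 [0.54317 0.06856 0.08182] [0.97 0.44 6.06] 0.073
0.0805 False 16.77 [0.54328 0.06855 0.08099] [-0.89 -0.01  7.86] 0.0793
0.0798 False 17.17 [0.54333 0.06854 0.08037] [ 0.51 -0.2   7.77] 0.0774
0.0792 False 17.57 [0.54351 0.06853 0.0801 ] [ 0.13  0.2  10.51] 0.08
0.0786 False 17.97 [0.54379 0.06854 0.07996] [ 0.05  0.16 13.92] 0.074
```

```bash
python3 - <<'E'
from h import *
P=np.load("ins.npy")[:2]
for z in(.078,.0775):
    env.movel([*P,z],.02,guard=15);env.hold(.2);s=monitor.sense();print(z,s["position"].round(5),s["contact_force"].round(2))
env.hold(1.);s=monitor.sense();print(s["clock"],s["position"].round(5),s["contact_force"].round(2),s["gripper_force"],Ro.from_quat(s["ee_rot"]).as_euler("xyz"))
c=shot("side","s2");u,v=proj(c,[.542,.068,.06]).astype(int)
f=c["frame"][v-60:v+40,u-60:u+60,::-1];cv2.imwrite("pics/crop5.png",cv2.resize(f,None,fx=5,fy=5,interpolation=cv2.INTER_CUBIC))
E
```

```text
0.078 [0.54407 0.06855 0.07987] [-0.49  0.52 16.  ]
0.0775 [0.54429 0.06854 0.07976] [-2.22  0.88 19.71]
19.8667 [0.54428 0.06853 0.07976] [-1.16  1.07 19.56] 68.44432968646288 [ 3.14072124 -0.00422634  0.132439  ]
```

View pics/crop5.png

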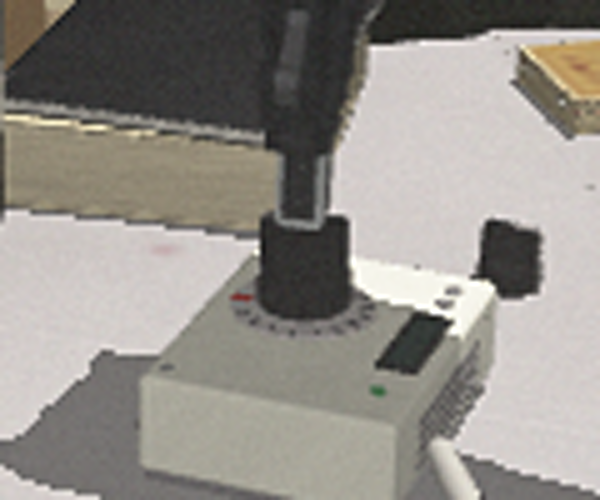

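The side view shows the knob sitting low on the dial plate, still in the gripper. The red mark is at (240,297) in the crop. The TCP stopped at 0.0798 m against 0.0803 m predicted, and the force holds at about 19.6 N, well above the spring's 9 N.

```bash
python3 -c "
from h import *
print(job.hand_in())"
```

```text
the job is handed in; nothing more can be done
None
```

The job is handed in: the knob is fully on the spindle with its pointer at the red mark, held in the gripper and pressed to the stop with about 20 N; the verdict was not shown.

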